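Gauge a twig sled against the red flip stop

TASK

On the plywood gauge board, flip the red stop down, slide the white twig sled along the fence until its end meets the red stop, then flip the red stop back up to upright, leaving the sled where it was gauged. Leave the blue stop standing as it is.

Things in the scene. Friction and masses are not known exactly. Their poses are not given: they have to be found in the camera images.
- red_stop: Hinge bracket of the red stop, fixed on top of the aluminium fence (22 mm high) on the far edge of a plywood board 12 mm thick. Origin: on the hinge axis, mid-width, 48 mm above the work surface, 36 above the board, 15 mm behind the fence's front face. y = hinge axis = along the fence; -x = level, out over the board, towards the robot; z up. It may be on either side of the sled.
- red_leaf (a joint): Red leaf angle q, rad: 0 down and level, 1.57 upright, stops at 0 and 1.9. Stiff hinge, stays put; about 1 N at its end moves it. A red grip bar (18 mm diameter, 26 long, parallel to the hinge) ends it: centre at (-110 cos q, 0, 110 sin q) mm in red_stop; pinched on its ends it turns in the fingers. When down, its foot, 10 mm thick along y, 23 to 73 mm out, hangs to 3 mm above the board.
- sled_center (a point): Loose white sled, about 150 g, 44 wide (x), 110 long (y, along the fence), 16 mm high, two brown twigs sunk in its top, flat on the board 4 to 8 mm off the fence, between the stops. Yellow grip fin at its middle, 12 thick (x), 40 long (y), 16 to 52 mm above the board. Point: its centre, 26 mm above the board. Its centre is 60 mm along y from red_stop when it touches the lowered foot's side.
- blue_grip (a point): Centre of the grip bar at the end of the blue flip stop's leaf, the same as the red one in shape and size, on the same fence; it stands up and is not part of the job.
There are look-alikes about, which are no part of the job. What is shaped like the part that bears sled_center but green is not meant.

How it is judged:
On the way, in this order (a step that is already met when the one before it is completed fails the run):
1. The red stop is flipped down (within 10 degrees of fully down) (value of joint red_leaf below 0.175 rad), for 0.2 s.
2. With the red stop still down, the sled lies along the fence with its end at the stop (gap under 12 mm) (value of joint red_leaf below 0.175 rad and (y of sled_center in the frame of red_stop between 0.05 and 0.072 m or y of sled_center in the frame of red_stop between -0.072 and -0.05 m) and x of sled_center in the frame of red_stop between -0.055 and -0.025 m and z of sled_center in the frame of red_stop between -0.025 and 0 m and angle between the y axis of sled_center and the y axis of red_stop, either way round below 0.18 rad and angle between sled_center's own z axis and vertical below 0.1 rad), for 0.2 s.
At the end, for the whole second after the job is handed in: Red stop up (over 1.25 rad) and at rest; sled flat on the board, its middle 50 to 72 mm along the fence from the middle of the red stop (60 is touching), its side at most 18 mm off the fence, parallel to it within 10 degrees; blue grip within 40 mm of its start (value of joint red_leaf above 1.25 rad and (y of sled_center in the frame of red_stop between 0.05 and 0.072 m or y of sled_center in the frame of red_stop between -0.072 and -0.05 m) and x of sled_center in the frame of red_stop between -0.055 and -0.025 m and z of sled_center in the frame of red_stop between -0.025 and 0 m and angle between the y axis of sled_center and the y axis of red_stop, either way round below 0.18 rad and angle between sled_center's own z axis and vertical below 0.1 rad and velocity of joint red_leaf between -0.1 and 0.1 rad/s and distance of blue_grip from where it was at the start of the episode below 0.04 m).
It fails at once if The blue stop is moved (its grip more than 40 mm from its start) (distance of blue_grip from where it was at the start of the episode above 0.04 m).
It also fails if it takes over 64 s, if anything falls off the work surface, if the arm or the gripper's body presses on something with over 40 N, if the wrist force passes 120 N, or if a joint passes its speed limit or range.

ROBOT

A 7-joint arm with a two-finger parallel gripper is mounted at the origin on the work surface. World frame = base frame: x ahead of the robot, y to its left, z up, the work surface at z = 0. Lengths are in m, angles in rad, forces in N, time in s.
With the tool pointing down it reaches from about 0.425 to 0.925 m from the base axis. Payload 6.8 kg.
Tool frame: the origin (TCP) lies between the finger pads; the fingertips stand r.tip_extent ahead of it and the grasp point (between the pads) lies 5 mm behind it (r.tip_extent is the distance from the TCP to the fingertips, in m); y points along the fingers, x is the direction in which the jaws open and shut, and the axes are right-handed (so a half turn about y gives the same grasp; the last joint's range is limited). The gripper opens to 85 mm and grips with 20 to 120 N. Pads are 22 mm wide; open, the fingers measure 114 mm over their backs; the gripper's body (76 mm by 85 mm) begins 54 mm behind the grasp point. The pads swing forward as they close: fully open they stand 13 mm farther back than shut.
Start: joints at [1.095, 0.477, 0.022, 1.555, -0.011, 1.109, -0.083], TCP at [0.243, -0.63, 0.245] pointing down, gripper open.
Joint ranges: [-2.96, 2.96], [-0.34, 2.1], [-1.41, 1.46], [0.24, 2.44], [-1.37, 4.51], [0.17, 1.92], [-2.96, 2.96]. Speed limits (rad/s): [2.39, 2.39, 3.14, 3.14, 3.14, 3.14, 3.14].

INTERFACE

Orientations are given as a rotation vector (axis times angle).
In Python, from bench import r gives the robot as it stands.
- The arm moves only by the tool send_rows, never from a script. Its argument "plan" is a list of rows, each a list of 5 numbers: the shift along the tool's x, y, z in cm, then the turn about the tool's y in degrees, then the opening, from 0 (shut) to 1 (fully open). In form: [[dx, dy, dz, spin, grip], ...]. A call has 1 to 12 rows; each row shifts and turns the commanded pose from where the row before left it, along the tool's axes as they then stand; what a row does not reach is not made up. A row lasts 1/8 s, in which the tool goes at most 62.5 mm and 10.7 degrees, less where a joint would pass 70% of its speed; a pose out of reach is approached as far as the arm can. A call is refused whole if a number of a shift passes 6.25 or a number of a turn 10.7, either way. A call with a gripper value outside its range is refused whole. The fingers move at their own pace and stop on an object; "force" is the grip in N (left out, the last holds). Time passes only in rows, so rows that do not move let the fingers close. It gives the time, the measured TCP pose, the force and the opening at its end, in the units of the state.
- r.get_obs(): the state, without advancing time (a new reading comes with each control period).
- r.grab_frame(name): name is "scene" or "top" or "wrist"; returns a dict with "image" (384x512x3 uint8, red, green, blue), "camera_matrix" (3x3 intrinsics, pixels), "cam_to_world" (4x4, takes a point from camera to world coordinates). Camera axes: x right, y down, z forward; pixel columns grow to the right and rows downward; lengths in m; the calibration is good to about 2 mm. A picture is of the moment at which its call begins. There is no depth.
- r.hand_in(): hands the job in, once; it reports no verdict.
Trained networks look in the newest picture that a camera, given by its name, has taken for a name from the list of things; names that differ only in an ending like _2 or _b are one class to them, and where a whole thing is asked for, a point or a joint stands for the part that bears it (a point fixed in the world has none). Each returns a list of dicts, best first, with "p" (0 to 1); they miss things now and then, are a little off and sometimes report something else, mostly with a low value. They report only what shows in the picture. A call takes as long as a camera call. They do not tell look-alikes from the thing itself.
- r.recognise(camera, target): "rect" ([left, top, right, bottom] in pixels, round what is visible of it).
The state is a dict: "clock": time; "joints": joint angles; "qvel": joint speeds; "tau": joint torques, N m; "tcp_pos": TCP position; "orientation": TCP orientation; "contact_force": force on the tool from outside, world axes, zero at the start; "moment": the same for the moment, N m; "grip_width": finger opening in m.
Only numpy, scipy, OpenCV 4.12 (cv2) and the standard library are available. Lean on these libraries where they do the work, as an engineer would, in place of code of your own. Each camera call takes 0.05 s, during which the arm holds its last target.

## Working session

There is one attempt and no reset: what is moved stays moved. The work goes in short steps, Python scripts to look and compute and a tool call to move; the robot and the scene stay as the last step left them, time stands still between calls to the robot, and variables do not carry over. Pictures are saved under pics/ and viewed, and the job is handed in when it is done.

Besides the shell and the picture viewer there is one more tool, called after "Request:" in YAML: its name, and indented under it one key for each argument. send_rows: Moves the arm, as the interface text tells. Its arguments: {"type":"object","properties":{"plan":{"type":"array","items":{"type":"array","items":{"type":"number"}}},"force":{"type":"number"}},"required":["plan"]}

```bash
ls; mkdir -p pics; python3 - <<'E'
from bench import r
import cv2
o=r.get_obs(); print(o, r.tip_extent)
for n in ["scene","top","wrist"]:
    f=r.grab_frame(n); cv2.imwrite(f"pics/a_{n}.png",f["image"][:,:,::-1]); print(n,f["camera_matrix"].tolist(),f["cam_to_world"].round(4).tolist())
    for t in ["red_stop","red_leaf","sled_center","blue_grip"]:
        print(t,[( [round(x) for x in d["rect"]],round(d["p"],2)) for d in r.recognise(n,t)])
E
```

```text
pics
{'clock': 0.0, 'joints': array([ 1.094869  ,  0.47776556,  0.02236261,  1.55644463, -0.01148103,
        1.10926021, -0.0831321 ]), 'qvel': array([ 0.00013704,  0.00286413, -0.0003496 , -0.0015237 ,  0.0021116 ,
       -0.00150724, -0.00132921]), 'tau': array([ 2.09892814e-04, -5.96451795e+01,  1.60823911e+00, -2.81191367e+01,
        1.25412340e-02,  9.47741442e-03,  2.55452346e-05]), 'tcp_pos': array([ 0.24249629, -0.6293488 ,  0.24435216]), 'orientation': array([-1.36017068,  0.93527638, -0.93275957]), 'contact_force': array([0.09960872, 0.34461363, 0.32237984]), 'moment': array([ 0.05297421,  0.03104319, -0.03120323]), 'grip_width': 0.08525591246630858} 0.014
scene [[430.14308702886757, 0.0, 264.83754556933366], [0.0, 430.14308702886757, 199.3812494341121], [0.0, 0.0, 1.0]] [[-0.7854, 0.4725, -0.3999, 0.9038], [0.6189, 0.6112, -0.4934, 0.4879], [0.0113, -0.635, -0.7725, 0.8022], [0.0, 0.0, 0.0, 1.0]]
red_stop [([165, 134, 193, 176], 0.74)]
red_leaf [([164, 130, 191, 167], 0.91)]
sled_center [([218, 177, 261, 210], 0.71), ([258, 120, 300, 145], 0.7), ([164, 258, 202, 309], 0.66)]
blue_grip [([260, 201, 282, 229], 0.68)]
top [[462.418314684506, 0.0, 258.83235236116906], [0.0, 462.418314684506, 197.045832234323], [0.0, 0.0, 1.0]] [[0.0227, -0.9953, 0.0939, 0.4376], [-0.9997, -0.0232, -0.0039, 0.004], [0.0061, -0.0938, -0.9956, 1.1706], [0.0, 0.0, 0.0, 1.0]]
red_stop [([328, 156, 351, 180], 0.79)]
red_leaf [([333, 153, 348, 181], 0.62)]
sled_center [([259, 191, 304, 216], 0.8), ([217, 103, 262, 125], 0.8), ([319, 269, 340, 315], 0.75)]
blue_grip [([215, 176, 229, 203], 0.58)]
wrist [[341.7139756317815, 0.0, 251.2913454987404], [0.0, 341.7139756317815, 191.4239625343683], [0.0, 0.0, 1.0]] [[0.3608, -0.8848, -0.2947, 0.3182], [-0.9326, -0.3426, -0.1131, -0.6008], [-0.0009, 0.3157, -0.9489, 0.3753], [0.0, 0.0, 0.0, 1.0]]
red_stop []
red_leaf []
sled_center []
blue_grip []
```

View pics/a_scene.png

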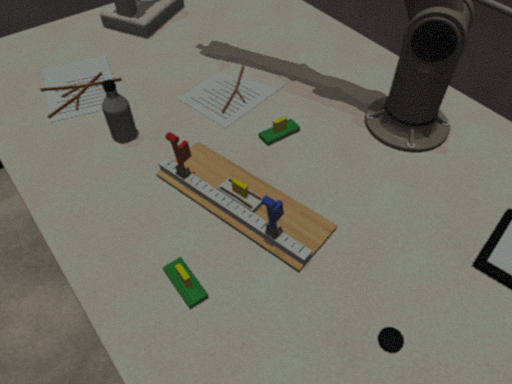

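View pics/a_top.png

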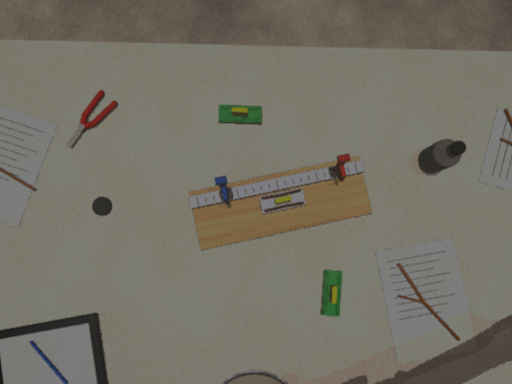

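```bash
python3 - <<'E'
import cv2
a=cv2.imread("pics/a_top.png")[130:240,190:370]; cv2.imwrite("pics/b_top.png",cv2.resize(a,None,fx=4.4,fy=4.4,interpolation=cv2.INTER_CUBIC))
a=cv2.imread("pics/a_scene.png")[110:250,140:310]; cv2.imwrite("pics/b_scene.png",cv2.resize(a,None,fx=4.2,fy=4.2,interpolation=cv2.INTER_CUBIC))
E
```

```text
(no output)
```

View pics/b_top.png

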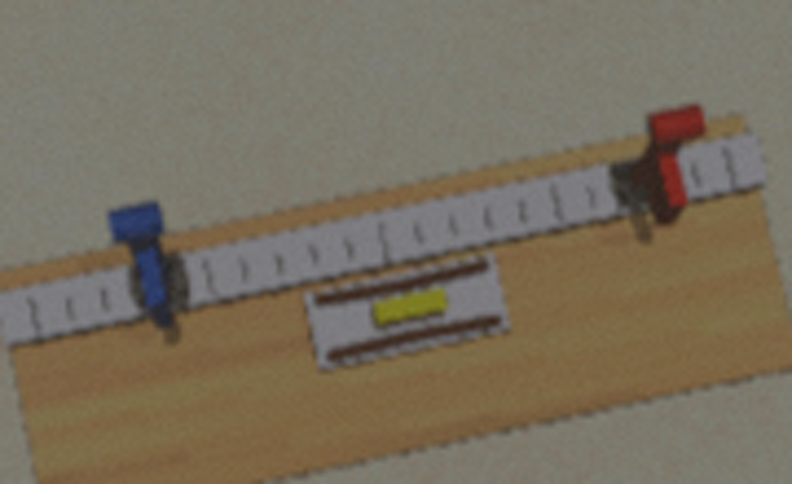

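View pics/b_scene.png

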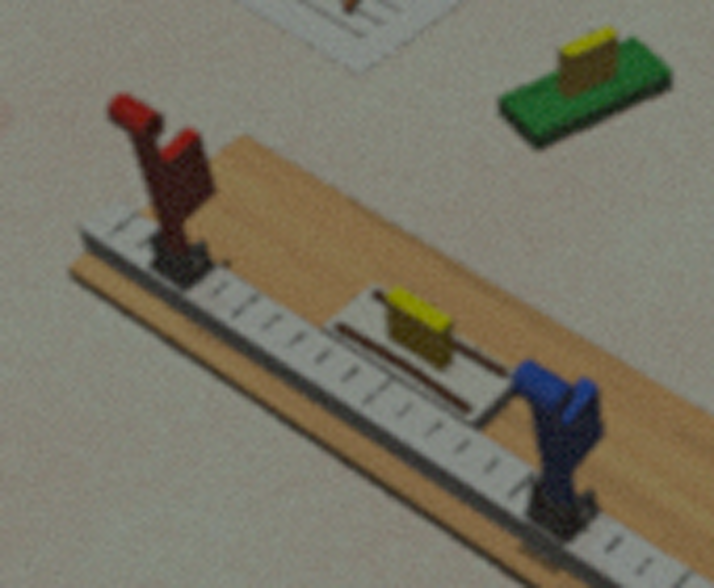

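The meant sled is the white one at scene (239,193) / top (282,203). The look-alikes are the green sleds at scene (279,132) and (183,283), top (240,114) and (332,292). The red stop is at scene (178,155) / top (343,165), at the right end. The blue stop is at top (222,190). Next I triangulate these.

```bash
cat > h.py <<'E'
import numpy as np, cv2
from scipy.spatial.transform import Rotation as R
def ray(f,p):
    K=f["camera_matrix"];T=f["cam_to_world"]
    d=np.linalg.inv(K)@[p[0],p[1],1.]; d=T[:3,:3]@d
    return T[:3,3],d/np.linalg.norm(d)
def tri(*fp):
    A=np.zeros((3,3));b=np.zeros(3);rs=[ray(f,p) for f,p in fp]
    for o,d in rs:
        P=np.eye(3)-np.outer(d,d);A+=P;b+=P@o
    X=np.linalg.solve(A,b)
    return X,max(np.linalg.norm((np.eye(3)-np.outer(d,d))@(X-o)) for o,d in rs)
def onz(f,p,z):
    o,d=ray(f,p);return o+d*(z-o[2])/d[2]
def proj(f,X):
    T=np.linalg.inv(f["cam_to_world"]);c=T[:3,:3]@X+T[:3,3];q=f["camera_matrix"]@c;return q[:2]/q[2]
E
python3 - <<'E'
from bench import r
from h import *
t=r.grab_frame("top");s=r.grab_frame("scene")
np.set_printoptions(precision=4,suppress=True)
T=lambda x,y:(t,(190+x/4.4,130+y/4.4)); S=lambda x,y:(s,(140+x/4.2,110+y/4.2))
print("redgrip",tri(T(677,123),S(136,113)))
print("bluegrip",tri(T(135,222),S(540,377)))
print("fintop",tri(T(410,303),S(420,309)))
a=onz(*T(10,343),.034);b=onz(*T(764,188),.034);print("fence front",a,b,np.degrees(np.arctan2(*(a-b)[:2])))
print([onz(*T(*p),.028) for p in [(305,292),(320,370),(508,330),(492,258)]])
print("bracket",[onz(*T(*p),.048) for p in [(648,190),(155,285)]])
print(R.from_rotvec(r.get_obs()["orientation"]).as_matrix())
E
```

```text
redgrip (array([ 0.623 , -0.1854,  0.1605]), np.float64(0.0013332782840249455))
bluegrip (array([0.5674, 0.0846, 0.1623]), np.float64(0.00015763931990376073))
fintop (array([ 0.5378, -0.0579,  0.0618]), np.float64(0.0017118873265183545))
fence front [0.514  0.1627 0.034 ] [ 0.6115 -0.2594  0.034 ] -13.007429263021864
[array([ 0.547 , -0.0016,  0.028 ]), array([ 0.5032, -0.0111,  0.028 ]), array([ 0.5282, -0.1165,  0.028 ]), array([ 0.5688, -0.1069,  0.028 ])]
bracket [array([ 0.6067, -0.1914,  0.048 ]), array([0.5471, 0.0817, 0.048 ])]
[[ 0.3596  0.      0.9331]
 [-0.9331 -0.      0.3596]
 [ 0.0001 -1.      0.    ]]
```

Request:
send_rows:
  plan:
    - [-1.4, -0.1, 1.8, 0, 1]
    - [-2.7, -0.2, 3.5, 0, 1]
    - [-2.8, -0.2, 3.6, 0, 1]
    - [-2.8, -0.2, 3.6, 0, 1]
    - [-2.8, -0.2, 3.6, 0, 1]
    - [-2.8, -0.2, 3.6, 0, 1]
    - [-2.8, -0.2, 3.6, 0, 1]
    - [-2.8, -0.2, 3.6, 0, 1]
    - [-2.7, -0.2, 3.5, 0, 1]
    - [-2.0, -0.1, 2.5, 0, 1]
    - [-1.4, -0.1, 1.8, 4, 1]
    - [0, 0, 0, 4.1, 1]
  force: 25

```text
clock: 2.35
tcp_pos: [0.4707, -0.2493, 0.2646]
orientation: [-1.308, 1.038, -1.038]
contact_force: [0.2, -0.2, -0.3]
grip_width: 0.0857
```

```bash
python3 - <<'E'
from bench import r
from h import *
np.set_printoptions(precision=4,suppress=True)
f=r.grab_frame("wrist"); cv2.imwrite("pics/c_wrist.png",f["image"][:,:,::-1])
o=r.get_obs();print(o["clock"],o["tcp_pos"],R.from_rotvec(o["orientation"]).as_matrix(),o["contact_force"])
for t in ["red_stop","red_leaf","sled_center","blue_grip"]:
    print(t,[( [round(x) for x in d["rect"]],round(d["p"],2)) for d in r.recognise("wrist",t)])
np.save("c.npy",f["cam_to_world"])
E
```

```text
2.4 [ 0.47   -0.2504  0.2645] [[ 0.2232  0.0004  0.9748]
 [-0.9748  0.0004  0.2232]
 [-0.0003 -1.      0.0004]] [-0.585  -0.4833  0.5537]
red_stop [([203, 0, 240, 28], 0.69)]
red_leaf [([203, 1, 226, 29], 0.56)]
sled_center [([17, 25, 139, 71], 0.97), ([155, 216, 203, 302], 0.81)]
blue_grip []
```

View pics/c_wrist.png

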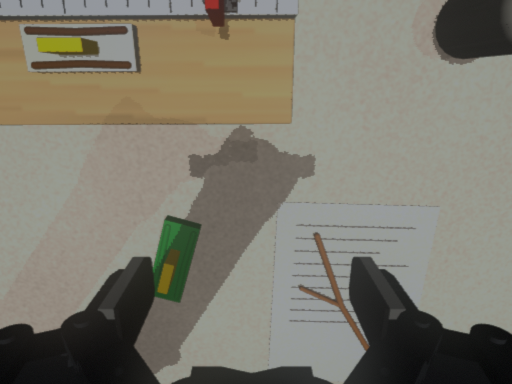

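The wrist view is square with the fence. The white sled is at (80,47) and the red stop's leaf is just cut off at (220,12). I move nearer for a close measurement.

Request:
send_rows:
  plan:
    - [-0.6, 0, 2.5, 0, 1]
    - [-0.8, 0, 3.5, 0, 1]
    - [-0.6, 0, 3, 0, 1]
    - [0, 0, 1, 0, 1]
    - [0, 0, 0, 0, 1]

```text
clock: 3.22
tcp_pos: [0.562, -0.2116, 0.264]
orientation: [-1.308, 1.041, -1.04]
contact_force: [-1.8, 0.8, -0.9]
grip_width: 0.0854
```

```bash
python3 - <<'E'
from bench import r
from h import *
np.set_printoptions(precision=4,suppress=True)
f=r.grab_frame("wrist"); cv2.imwrite("pics/d_wrist.png",f["image"][:,:,::-1])
o=r.get_obs();print(o["clock"],o["tcp_pos"])
for t in ["red_stop","red_leaf","sled_center","blue_grip"]:
    print(t,[( [round(x) for x in d["rect"]],round(d["p"],2)) for d in r.recognise("wrist",t)])
E
```

```text
3.275 [ 0.5614 -0.2121  0.2641]
red_stop []
red_leaf [([210, 88, 252, 147], 0.56)]
sled_center [([165, 283, 217, 360], 0.65)]
blue_grip []
```

View pics/d_wrist.png

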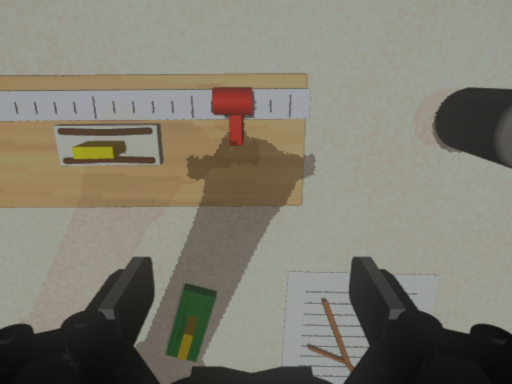

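```bash
python3 - <<'E'
from bench import r
from h import *
np.set_printoptions(precision=4,suppress=True)
f=r.grab_frame("wrist");t=r.grab_frame("top");s=r.grab_frame("scene")
a=onz(f,(5,121),.034);b=onz(f,(300,121),.034)
u=(a-b)/np.linalg.norm(a-b);xr=np.array([u[1],-u[0],0]);print("y axis",u,"x axis",xr)
def fr(X): return (X-b)@xr-.015,(X-b)@u
g,e=tri((f,(232.5,101)),(t,(343.9,158)),(s,(172.4,136.9)));print("grip",g,e,fr(g))
g2,e=tri((f,(232.5,101)),(s,(172.4,136.9)));print("grip2",g2,e,fr(g2))
for z in(.155,.158,.16):print(z,onz(f,(232.5,101),z),fr(onz(f,(232.5,101),z)))
c=[onz(f,p,.028) for p in [(55,126),(161,125),(163,165),(60,166)]];print(c[0]-c[1],c[1]-c[2])
sc=np.mean(c,0);print("sled",sc,np.subtract(fr(sc),fr(g)))
print("fin",tri((f,(93,153)),(t,(283.2,198.9)),(s,(240,183.6))))
E
```

```text
y axis [-0.2244  0.9745  0.    ] x axis [0.9745 0.2244 0.    ]
grip [ 0.623  -0.1853  0.1606] 0.0013613698434377616 (np.float64(0.012935725298206073), np.float64(0.06297908485833607))
grip2 [ 0.6225 -0.1849  0.16  ] 0.0006746774617464339 (np.float64(0.012528862523119383), np.float64(0.06346996068083598))
0.155 [ 0.6228 -0.1849  0.155 ] (np.float64(0.012788913983949386), np.float64(0.06338421941324746))
0.158 [ 0.623  -0.1851  0.158 ] (np.float64(0.012978096388814885), np.float64(0.06322312597365372))
0.16 [ 0.6232 -0.1851  0.16  ] (np.float64(0.013104217992058537), np.float64(0.06311573034725786))
[-0.0263  0.1097  0.    ] [0.0429 0.0084 0.    ]
sled [ 0.5376 -0.0604  0.028 ] [-0.0552  0.1409]
fin (array([ 0.5374, -0.0577,  0.0624]), np.float64(0.0020441835563041535))
```

Request:
send_rows:
  plan:
    - [-0.4, 0, 2.2, 0, 1]
    - [-0.5, 0, 2.6, 0, 1]
    - [-0.3, 0, 1.8, 0, 1]
    - [-0.1, 2, 0, 0, 1]
    - [0, 3, 0, 0, 1]
    - [0, 3, 0, 0, 1]
    - [0, 2.2, 0, 0, 1]
    - [0, 1.2, 0, 0, 0.7]
    - [0, 0, 0, 0, 0.5]

```text
clock: 4.75
tcp_pos: [0.6234, -0.1838, 0.1497]
orientation: [-1.309, 1.042, -1.04]
contact_force: [1.0, -1.0, -0.1]
grip_width: 0.0518
```

```bash
python3 - <<'E'
from bench import r
from h import *
np.set_printoptions(precision=4,suppress=True)
f=r.grab_frame("wrist"); cv2.imwrite("pics/e_wrist.png",f["image"][:,:,::-1])
o=r.get_obs();print(o["clock"],o["tcp_pos"],o["contact_force"],o["grip_width"])
E
```

```text
4.8 [ 0.6241 -0.1839  0.1507] [-0.7669  0.1388  0.2961] 0.04405715346068859
```

View pics/e_wrist.png

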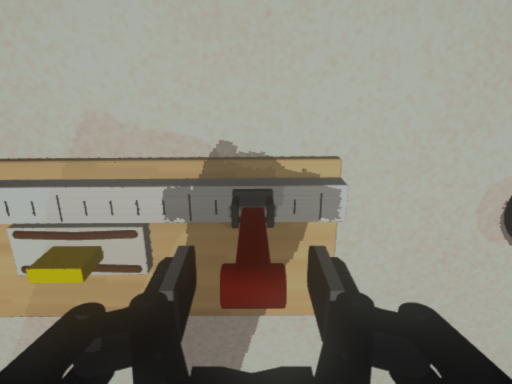

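The fingers straddle the red bar (250,285), with its ends clear on both sides. I close on it.

Request:
send_rows:
  plan:
    - [0, 0, 0, 0, 0.2]
    - [0, 0, 0, 0, 0.1]
    - [0, 0, 0, 0, 0.1]
    - [0, 0, 0, 0, 0.1]
  force: 25

```text
clock: 5.3
tcp_pos: [0.6247, -0.1841, 0.1516]
orientation: [-1.307, 1.039, -1.043]
contact_force: [0.5, -1.3, 5.8]
grip_width: 0.0256
```

Request:
send_rows:
  plan:
    - [0, 0, -1.9, 0, 0.1]
    - [0, 0.2, -1.8, 0, 0.1]
    - [0, 0.6, -1.8, 0, 0.1]
    - [0, 0.9, -1.7, 0, 0.1]
    - [0, 1.1, -1.5, 0, 0.1]
    - [0, 1.4, -1.3, 0, 0.1]
    - [0, 1.6, -1.0, 0, 0.1]
    - [0, 1.7, -0.8, 0, 0.1]
    - [0, 1.8, -0.4, 0, 0.1]
    - [0, 1.8, -0.1, 0, 0.1]
    - [0, 0, 0, 0, 0.1]
    - [0, 0, 0, 0, 0.1]

```text
clock: 6.8
tcp_pos: [0.5035, -0.2127, 0.0385]
orientation: [-1.309, 1.042, -1.042]
contact_force: [1.1, -6.6, -1.1]
grip_width: 0.0255
```

```bash
python3 - <<'E'
from bench import r
from h import *
np.set_printoptions(precision=4,suppress=True)
f=r.grab_frame("wrist"); cv2.imwrite("pics/f_wrist.png",f["image"][:,:,::-1])
f=r.grab_frame("scene"); cv2.imwrite("pics/f_scene.png",cv2.resize(f["image"][90:280,110:350,::-1],None,fx=3.2,fy=3.2))
o=r.get_obs();print(o["clock"],o["tcp_pos"],o["contact_force"],o["grip_width"])
E
```

```text
6.9 [ 0.5035 -0.2127  0.0385] [ 1.5582 -6.1655  0.026 ] 0.025609160691323195
```

View pics/f_wrist.png

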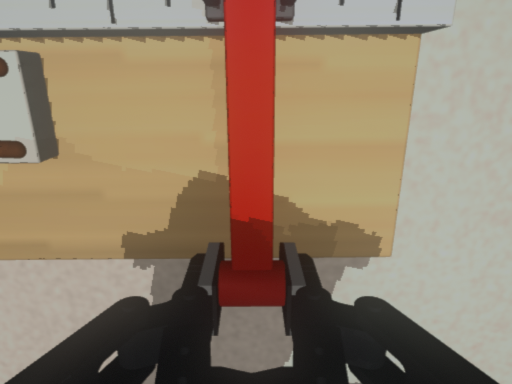

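View pics/f_scene.png

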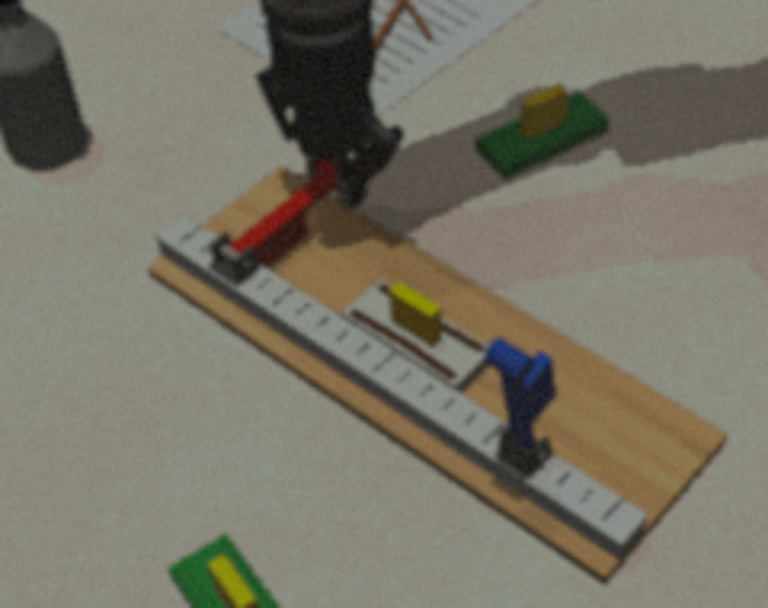

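The leaf is down and level: its foot hangs over the board and the bar is in the fingers at (250,285). I release it, lift, and go over the sled fin.

Request:
send_rows:
  plan:
    - [0, 0, 0, 0, 0.6]
    - [0, 0, 0, 0, 0.9]
    - [0, -1.5, 0, 0, 0.9]
    - [0, -3, 0, 0, 0.9]
    - [0, -3, 0, 0, 0.9]
    - [-2, -1.5, 1, 0, 0.9]
    - [-3.5, 0, 1.7, 0, 0.9]
    - [-3.5, 0, 1.7, 0, 0.9]
    - [-3.2, 0, 1.5, 0, 0.9]
    - [-2, 0, 0.8, 0, 0.9]
    - [0, 0, 0, 0, 0.9]

```text
clock: 8.28
tcp_pos: [0.5374, -0.0541, 0.1295]
orientation: [-1.309, 1.037, -1.036]
contact_force: [0.6, 0.2, -0.2]
grip_width: 0.0771
```

```bash
python3 - <<'E'
from bench import r
from h import *
np.set_printoptions(precision=4,suppress=True)
f=r.grab_frame("wrist"); cv2.imwrite("pics/g_wrist.png",f["image"][:,:,::-1])
o=r.get_obs();print(o["clock"],o["tcp_pos"],o["contact_force"],o["grip_width"])
X=np.array([.5375,-.059,.064]);print(proj(f,X))
for t in ["sled_center","red_leaf"]:
    print(t,[( [round(x) for x in d["rect"]],round(d["p"],2)) for d in r.recognise("wrist",t)])
E
```

```text
8.325 [ 0.5371 -0.0562  0.1293] [-0.4915 -0.3857  0.9794] 0.07720851023174195
[259.1461 217.3299]
sled_center [([178, 164, 335, 224], 0.95), ([320, 376, 337, 384], 0.61)]
red_leaf [([431, 147, 501, 308], 0.65)]
```

View pics/g_wrist.png

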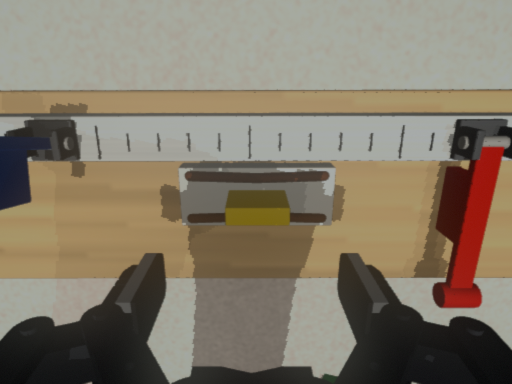

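The yellow fin is at (257,215), where projection puts it (259,217), between the fingers. I go down and pinch its ends.

Request:
send_rows:
  plan:
    - [0.2, 2, 0, 0, 0.9]
    - [0, 3, 0, 0, 0.9]
    - [0, 2, 0, 0, 0.9]
    - [0, 0.9, 0, 0, 0.9]
    - [0, 0, 0, 0, 0.6]
    - [0, 0, 0, 0, 0.4]
    - [0, 0, 0, 0, 0.3]
    - [0, 0, 0, 0, 0.3]
    - [0, 0, 0, 0, 0.3]
  force: 25

```text
clock: 9.55
tcp_pos: [0.5385, -0.06, 0.0512]
orientation: [-1.307, 1.04, -1.042]
contact_force: [-0.9, 0.3, 7.2]
grip_width: 0.0393
```

```bash
python3 - <<'E'
from bench import r
from h import *
np.set_printoptions(precision=4,suppress=True)
f=r.grab_frame("wrist"); cv2.imwrite("pics/h_wrist.png",f["image"][:,:,::-1])
o=r.get_obs();print(o["clock"],o["tcp_pos"],o["contact_force"],o["grip_width"])
E
```

```text
9.6 [ 0.5385 -0.06    0.0512] [-1.0789 -0.591   6.4644] 0.039559317981763424
```

View pics/h_wrist.png

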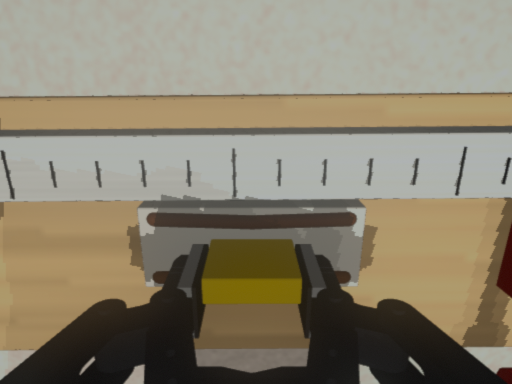

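Request:
send_rows:
  plan:
    - [0.5, -0.1, 0, 0, 0.3]
    - [1, 0, 0, 0, 0.3]
    - [1.2, 0, 0, 0, 0.3]
    - [1.2, 0, 0, 0, 0.3]
    - [1.2, 0, 0, 0, 0.3]
    - [1, 0, 0, 0, 0.3]
    - [0.6, 0, 0, 0, 0.3]
    - [0.3, 0, 0, 0, 0.3]
    - [0, 0, 0, 0, 0.3]
    - [0, 0, 0, 0, 0.3]

```text
clock: 10.85
tcp_pos: [0.5535, -0.1281, 0.0513]
orientation: [-1.308, 1.041, -1.041]
contact_force: [-0.2, 0.3, 0.4]
grip_width: 0.0396
```

```bash
python3 - <<'E'
from bench import r
from h import *
np.set_printoptions(precision=4,suppress=True)
f=r.grab_frame("wrist"); cv2.imwrite("pics/i_wrist.png",f["image"][:,:,::-1])
o=r.get_obs();print(o["clock"],o["tcp_pos"],o["contact_force"],o["grip_width"])
u=np.array([-.2244,.9745]);d=o["tcp_pos"][:2]-[.6107,-.188];print("y",d@u,"x",d@[.9745,.2244])
E
```

```text
10.9 [ 0.5534 -0.128   0.0513] [ 0.8455 -0.0988 -1.225 ] 0.03949707575231691
y 0.07130647955230139 x -0.042341843699916885
```

View pics/i_wrist.png

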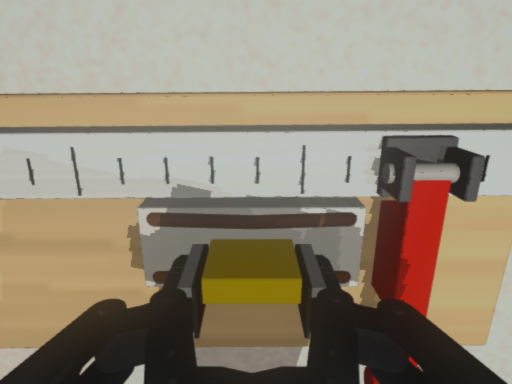

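The sled travels rigidly with the fingers and a gap of about 1 cm to the foot is left (365–378). I make the last approach slowly.

Request:
send_rows:
  plan:
    - [0.3, 0, 0, 0, 0.3]
    - [0.3, 0, 0, 0, 0.3]
    - [0.2, 0, 0, 0, 0.3]
    - [0.2, 0, 0, 0, 0.3]
    - [0, 0, 0, 0, 0.3]
    - [0, 0, 0, 0, 0.3]

```text
clock: 11.65
tcp_pos: [0.5558, -0.1381, 0.0513]
orientation: [-1.308, 1.041, -1.041]
contact_force: [-0.7, -0.2, -0.9]
grip_width: 0.0398
```

```bash
python3 - <<'E'
from bench import r
from h import *
np.set_printoptions(precision=4,suppress=True)
f=r.grab_frame("wrist"); cv2.imwrite("pics/j_wrist.png",f["image"][:,:,::-1])
o=r.get_obs();print(o["clock"],o["tcp_pos"],o["contact_force"],o["grip_width"])
u=np.array([-.2244,.9745]);d=o["tcp_pos"][:2]-[.6107,-.188];print("y",d@u,"x",d@[.9745,.2244])
E
```

```text
11.7 [ 0.5557 -0.1381  0.0513] [0.5524 0.0342 0.211 ] 0.03972751144281522
y 0.06097735634627904 x -0.04235487897880955
```

View pics/j_wrist.png

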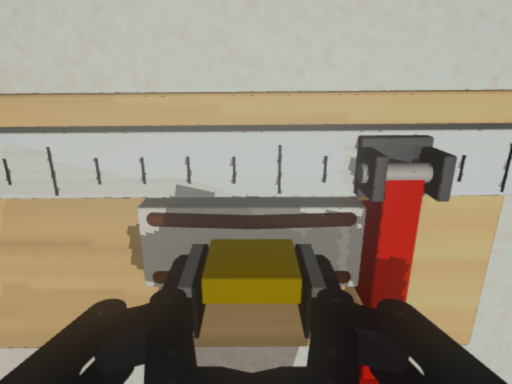

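Touching or under 2 mm off, with no side force. I release a little, lift straight up, then check.

Request:
send_rows:
  plan:
    - [0, 0, 0, 0, 0.45]
    - [0, 0, 0, 0, 0.58]
    - [0, 0, 0, 0, 0.6]
    - [0, -1, 0, 0, 0.6]
    - [0, -2.5, 0, 0, 0.6]
    - [0, -2.5, 0, 0, 0.6]
    - [0, -1.5, 0, 0, 0.6]
    - [0, 0, 0, 0, 0.6]

```text
clock: 12.7
tcp_pos: [0.5565, -0.138, 0.1276]
orientation: [-1.307, 1.039, -1.043]
contact_force: [0.1, 0.2, -0.0]
grip_width: 0.0512
```

```bash
python3 - <<'E'
from bench import r
from h import *
np.set_printoptions(precision=4,suppress=True)
f=r.grab_frame("wrist"); cv2.imwrite("pics/k_wrist.png",f["image"][:,:,::-1])
o=r.get_obs();print(o["clock"],o["tcp_pos"],o["contact_force"],o["grip_width"])
for t in ["sled_center","red_leaf"]:
    print(t,[( [round(x) for x in d["rect"]],round(d["p"],2)) for d in r.recognise("wrist",t)])
E
```

```text
12.75 [ 0.5558 -0.1379  0.1265] [-0.9437  0.2637 -0.2224] 0.05158074965813108
sled_center [([168, 166, 331, 229], 0.56)]
red_leaf [([327, 144, 364, 271], 0.76)]
```

View pics/k_wrist.png

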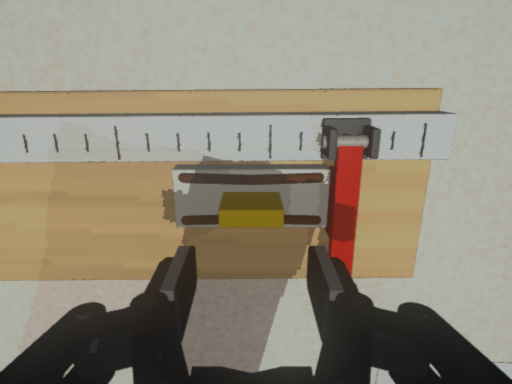

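The sled (173–331) lies parallel to the fence with its end at the foot. Now to the red bar.

Request:
send_rows:
  plan:
    - [1.2, 0, -1.4, 0, 0.7]
    - [2.2, 0, -2.4, 0, 0.9]
    - [1.7, 0, -2, 0, 1]
    - [1, 0, -1, 0, 1]
    - [0, 1.5, 0, 0, 1]
    - [0, 1, 0, 0, 1]
    - [0, 0, 0, 0, 1]

```text
clock: 13.72
tcp_pos: [0.5029, -0.2111, 0.0998]
orientation: [-1.309, 1.042, -1.037]
contact_force: [-1.0, 0.9, 0.9]
grip_width: 0.0854
```

```bash
python3 - <<'E'
from bench import r
from h import *
np.set_printoptions(precision=4,suppress=True)
f=r.grab_frame("wrist"); cv2.imwrite("pics/l_wrist.png",f["image"][:,:,::-1])
o=r.get_obs();print(o["clock"],o["tcp_pos"],o["contact_force"],o["grip_width"])
print(proj(f,np.array([.5035,-.2127,.048])))
E
```

```text
13.775 [ 0.5033 -0.2114  0.1005] [-0.1914  0.211  -0.9791] 0.08554320656641168
[254.3584 224.2892]
```

View pics/l_wrist.png

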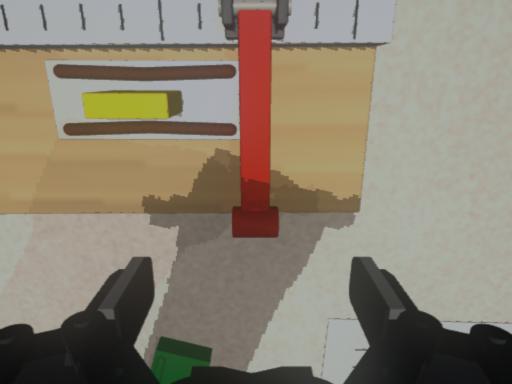

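Request:
send_rows:
  plan:
    - [0.1, 1.5, 0, 0, 1]
    - [0, 2, 0, 0, 1]
    - [0, 1.6, 0, 0, 1]
    - [0, 0.8, 0, 0, 0.8]
    - [0, 0, 0, 0, 0.5]
    - [0, 0, 0, 0, 0.2]
    - [0, 0, 0, 0, 0.1]
    - [0, 0, 0, 0, 0.1]
    - [0, 0, 0, 0, 0.1]
  force: 25

```text
clock: 14.9
tcp_pos: [0.5037, -0.2131, 0.0427]
orientation: [-1.307, 1.04, -1.041]
contact_force: [-0.6, 3.3, 2.9]
grip_width: 0.0254
```

Request:
send_rows:
  plan:
    - [0, -1.8, 0.1, 0, 0.1]
    - [0, -1.8, 0.4, 0, 0.1]
    - [0, -1.7, 0.8, 0, 0.1]
    - [0, -1.6, 1.0, 0, 0.1]
    - [0, -1.4, 1.3, 0, 0.1]
    - [0, -1.1, 1.5, 0, 0.1]
    - [0, -0.9, 1.7, 0, 0.1]
    - [0, -0.6, 1.8, 0, 0.1]
    - [0, -0.1, 1.8, 0, 0.1]
    - [0, 0, 1.1, 0, 0.1]
    - [0, 0, 0, 0, 0.1]
    - [0, 0, 0, 0, 0.1]

```text
clock: 16.4
tcp_pos: [0.6164, -0.1863, 0.1543]
orientation: [-1.306, 1.039, -1.04]
contact_force: [-0.7, 4.8, 4.9]
grip_width: 0.0254
```

```bash
python3 - <<'E'
from bench import r
from h import *
np.set_printoptions(precision=4,suppress=True)
f=r.grab_frame("wrist"); cv2.imwrite("pics/m_wrist.png",f["image"][:,:,::-1])
f=r.grab_frame("scene"); cv2.imwrite("pics/m_scene.png",cv2.resize(f["image"][90:280,110:350,::-1],None,fx=3.2,fy=3.2))
o=r.get_obs();print(o["clock"],o["tcp_pos"],o["contact_force"],o["grip_width"])
E
```

```text
16.5 [ 0.6163 -0.1863  0.1544] [-1.1561  4.3854  5.2084] 0.02537388679536543
```

View pics/m_wrist.png

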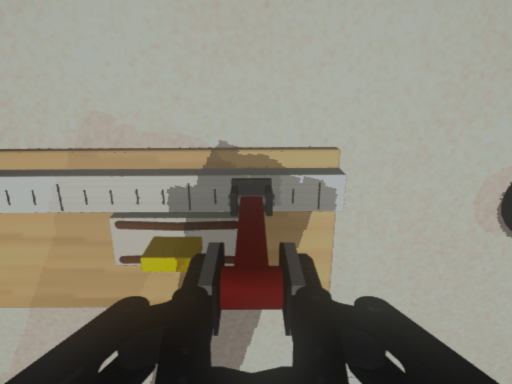

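View pics/m_scene.png

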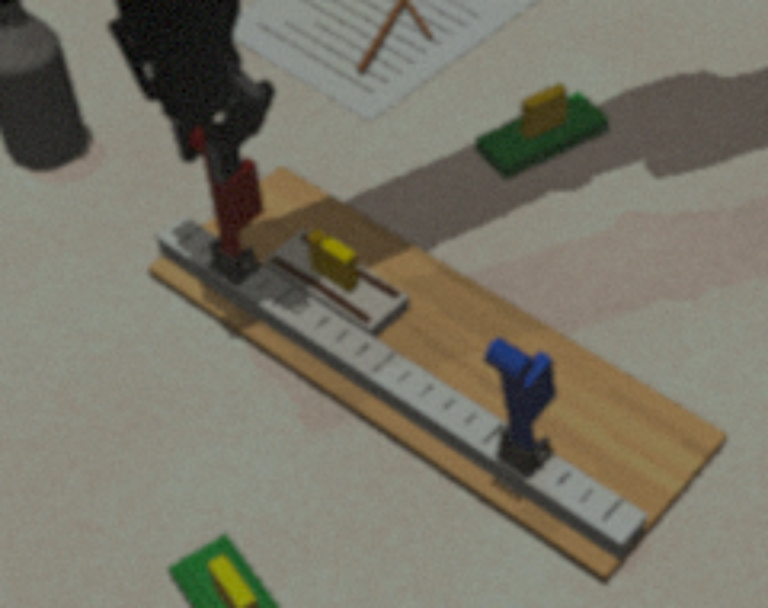

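The red leaf is upright in the fingers, the sled has stayed put and blue is untouched. I release and lift straight up.

Request:
send_rows:
  plan:
    - [0, 0, 0, 0, 0.4]
    - [0, 0, 0, 0, 0.7]
    - [0, 0, 0, 0, 0.7]
    - [0, -1.5, 0, 0, 0.7]
    - [0, -3, 0, 0, 0.7]
    - [0, -3, 0, 0, 0.7]
    - [0, -2, 0, 0, 0.7]
    - [0, 0, -3, 0, 0.7]
    - [0, 0, -3, 0, 0.7]
    - [0, 0, -2, 0, 0.7]
    - [0, 0, 0, 0, 0.7]
    - [0, 0, 0, 0, 0.7]

```text
clock: 18.0
tcp_pos: [0.5384, -0.2054, 0.2481]
orientation: [-1.307, 1.039, -1.041]
contact_force: [-0.0, 0.2, -0.5]
grip_width: 0.06
```

```bash
python3 - <<'E'
from bench import r
from h import *
np.set_printoptions(precision=4,suppress=True)
f=r.grab_frame("wrist"); cv2.imwrite("pics/n_wrist.png",f["image"][:,:,::-1])
g=r.grab_frame("scene"); cv2.imwrite("pics/n_scene.png",cv2.resize(g["image"][90:280,110:350,::-1],None,fx=3.2,fy=3.2))
o=r.get_obs();print(o["clock"],o["tcp_pos"],o["contact_force"])
for t in ["sled_center","red_leaf"]:
    print(t,[( [round(x) for x in d["rect"]],round(d["p"],2)) for d in r.recognise("wrist",t)])
E
```

```text
18.1 [ 0.5385 -0.2052  0.2476] [0.3278 0.0522 0.0409]
sled_center [([133, 106, 247, 150], 0.82), ([173, 278, 225, 361], 0.72)]
red_leaf [([227, 68, 272, 132], 0.77)]
```

View pics/n_wrist.png

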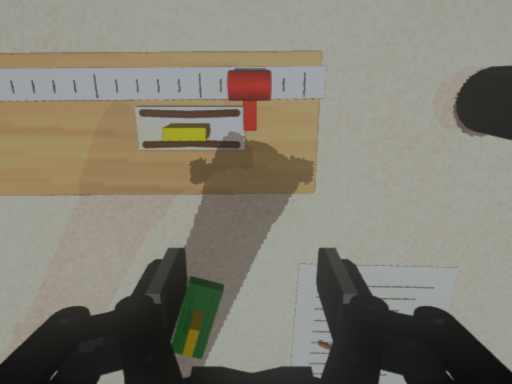

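View pics/n_scene.png

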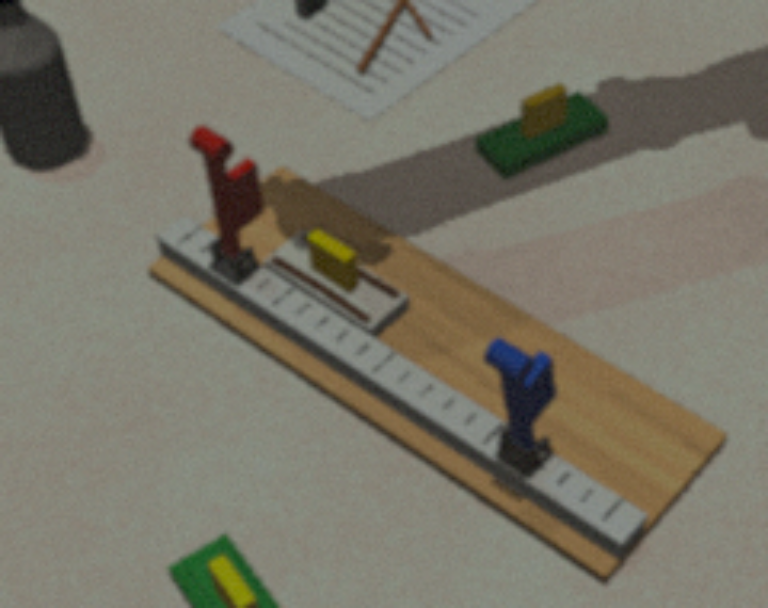

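```bash
python3 - <<'E'
from bench import r
from h import *
np.set_printoptions(precision=4,suppress=True)
f=r.grab_frame("wrist");s=r.grab_frame("scene")
u=np.array([-.2244,.9745,0]);x=np.array([.9745,.2244,0])
g,e=tri((f,(249.5,85)),(s,(110+212/3.2,90+141/3.2)));h=np.array([.6107,-.188,.048])
print("grip",g,e,(g-h)@x,(g-h)@u,"q",np.arctan2(g[2]-.048,-(g-h)@x))
c=[onz(f,p,.028) for p in [(136,107),(244.5,106.5),(244.5,150),(139,150.5)]];m=np.mean(c,0)
print("sled",(m-h)@x,(m-h)@u,"vs grip y",(m-g)@u,"yaw",np.degrees(np.arctan2((c[0]-c[1])@x,(c[0]-c[1])@u)))
E
```

```text
grip [ 0.6119 -0.1864  0.1614] 0.0008651250518233203 0.001545954790113216 0.001247230709308414 q 1.5844275943645947
sled -0.04305875715575154 0.0609478610553838 vs grip y 0.05970063034607539 yaw -0.3920692245428051
```

All end conditions are met with margin, so I hand in.

```bash
python3 - <<'E'
from bench import r
print(r.hand_in())
E
```

```text
the job is handed in; nothing more can be done
None
```

I flipped the red stop down by pinching its bar, slid the white sled by its fin until its end met the foot, then flipped the red stop back up and handed in. It took about 18 s of the 64 s allowed. The hand-in gives no verdict.

The last camera checks before handing in agreed with the task:

| Check | Measured | Required |
|---|---|---|
| Red leaf angle | about 1.58 rad, steady after release | over 1.25 rad, at rest |
| Sled position along the fence from the red stop | 60–61 mm | 50–72 mm |
| Sled across the fence (x in red_stop) | −43 mm | −55 to −25 mm |
| Sled angle to the fence | 0.4° | within 10° |
| Blue stop | looks unmoved in the scene picture; I did not measure it again | grip within 40 mm of start |

- **Disagreement:** the red bar's height measured 160–161 mm against the 158 mm the text implies. That is within the camera calibration error.
- **Contact with the foot:** I felt no side force when the sled met the foot, so it may be just touching or up to about 2 mm off.

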